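# Dock the yellow alignment sensor head

## Task

Put the yellow wheel-alignment sensor head into its charging cradle, the black plate with yellow corner kerbs: set it down gently (not dropped) between the kerbs so that it sits flat on the deck, upright, and holds the sprung detection pin down, then let go. Leave the blue sensor head where it is.

Things in the scene. Friction and masses are not known exactly. Their poses are not given: they have to be found in the camera images.
- yellow_head: Loose sensor head with a grey box body 120 (its x) x 76 (its y) x 40 mm high, yellow bands round both ends, and on top a yellow grip block 70 (x) x 28 (y) mm, from 40 to 79 mm above the underside, centred: pinch it across its 28 mm. Mass 0.44 to 0.66 kg. Origin: centre of the underside; z up. It is the same turned end for end, so either way round will do. It starts upright on the bench.
- blue_head: Bystander: a sensor head of the same shape and size as the yellow one, but with blue bands and a blue grip. Origin: centre of the underside. To be left where it is.
- cradle: Charging cradle fixed to the bench: black plate 160 (its x) x 116 (its y) mm; its deck, the seat of the head, is 12 mm above the bench. Yellow L-shaped kerbs at the four corners rise 14 mm above the deck; the room between them is 144 (x) x 100 (y) mm, so the head, lying lengthwise along x, has 12 mm to spare on every side. Origin: centre of the plate's underside, on the bench; z up. Steel detection pin, 18 mm across, in the middle of the deck.
- pin (a joint): Travel of the cradle's detection pin in m: 0 = up, standing 8 mm above the deck; 0.008 = pushed level with the deck. It springs back; holding it level takes about 1.8 N, so the head's own weight keeps it down.
Not all that is in view belongs to the job. What is shaped like the yellow_head but green or orange is not meant. There is more than one size of the cradle; the one meant has the size given above.

How it is judged:
At the end, for the whole second after the job is handed in: Yellow head at rest on the deck between the kerbs: centre within 20 mm of the cradle's, lengthwise within 15 degrees (either way round), upright within 4 degrees, underside within 4 mm of the deck; pin down by over 6 mm; blue head within 30 mm of its start (value of joint pin above 0.006 m and horizontal distance between yellow_head and cradle below 0.02 m and z of yellow_head in the frame of cradle below 0.016 m and angle between the x axis of yellow_head and the x axis of cradle, either way round below 0.26 rad and angle between yellow_head's own z axis and vertical below 0.07 rad and linear speed of yellow_head below 0.02 m/s and distance of blue_head from where it was at the start of the episode below 0.03 m); the robot touches nothing.
It fails at once if the blue head is shifted by more than 30 mm (distance of blue_head from where it was at the start of the episode above 0.03 m).
It fails at once if the yellow head is dropped: it falls, untouched by the fingers, with its underside more than 45 mm above the bench (height (world z) of yellow_head above 0.045 m and contact force between the fingers and yellow_head below 0.05 N and linear speed of yellow_head above 0.3 m/s).
It also fails if it takes over 38 s, if anything falls off the work surface, if the arm or the gripper's body presses on something with over 40 N, if the wrist force passes 120 N, or if a joint passes its speed limit or range.

## Robot

A 6-joint arm with a two-finger parallel gripper is mounted at the origin on the work surface. World frame = base frame: x ahead of the robot, y to its left, z up, the work surface at z = 0. Lengths are in m, angles in rad, forces in N, time in s.
With the tool pointing down it reaches from about 0.225 to 0.875 m from the base axis. Payload 3.4 kg.
Tool frame: the origin (TCP) lies at the very end of the fingers, on their centre line; the grasp point (between the pads) lies 19 mm behind it (arm.tcp_to_grasp is the distance from the TCP to the grasp point, in m); z points along the fingers, y is the line along which they close (so a half turn about z gives the same grasp; the last joint's range is limited). The gripper opens to 85 mm and grips with 20 to 120 N. Pads are 22 mm wide; open, the fingers measure 114 mm over their backs; the gripper's body (76 mm by 85 mm) begins 54 mm behind the grasp point. The pads swing forward as they close: fully open they stand 13 mm farther back than shut.
Start: joints at [-1.433, 0.276, 1.505, -0, 1.361, -0.121], TCP at [0.147, -0.556, 0.231] pointing down, gripper open.
Joint ranges: [-2.89, 2.89], [-0.75, 2.08], [0.22, 2.7], [-1.18, 4.32], [0.11, 2.71], [-2.7, 2.7]. Speed limits (rad/s): [2.57, 2.57, 3.14, 3.14, 3.14, 3.14].

## Interface

Orientations are given as [roll, pitch, yaw] about the fixed x, y, z axes, in that order (R = Rz(yaw) Ry(pitch) Rx(roll)).
In Python, from rig import arm gives the robot as it stands.
- The arm moves only by the tool move_arm, never from a script. Its argument "plan" is a list that holds one entry, the list of rows, each a list of 6 numbers: the shift along the tool's x, y, z in mm, then the turn, a rotation vector about the tool's x, y, z in rad. In form: [[[tx, ty, tz, ax, ay, az], ...]]. A call has 1 to 5 rows; each row is the pose to reach, as a shift and turn from the pose commanded when the call began, along the tool's axes at that moment; what a row does not reach only later rows make up. A row lasts 1/10 s, in which the tool goes at most 50 mm and 8.59 degrees, less where a joint would pass 70% of its speed; a pose out of reach is approached as far as the arm can. A call with a gripper value outside its range is refused whole. "grip" is the opening in per cent of the stroke, from 0 (shut) to 100 (fully open), set as the call begins (left out, the last holds). The fingers move at their own pace and stop on an object; "force" is the grip in N (left out, the last holds). Time passes only in rows, so rows that repeat a pose let the fingers close. It gives the time, the measured TCP pose, the force, the opening and the grip force at its end, in the units of the state.
- arm.observe(): the state, without advancing time (a new reading comes with each control period).
- arm.snapshot(name): name is "side" or "top" or "wrist"; returns (picture, depth): 420x560x3 uint8, red, green, blue; 420x560 float32, m along the optical axis (not along the pixel's ray), 0 where there is no reading.
- arm.camera_info(name): a dict with "fx", "fy", "cx", "cy" (pixels), "R" (3x3) and "t" (3): a world point X has camera coordinates R X + t; the wrist camera has in their place "hand_eye" (4x4, takes a point from camera to tool coordinates, whose origin is the TCP and whose axes are the flange's). Camera axes: x right, y down, z forward; pixel columns grow to the right and rows downward; lengths in m; the calibration is good to about 2 mm. A picture is of the moment at which its call begins: read the wrist's pose just before it. camera_info takes no time and is no camera call.
- arm.sign_off(): hands the job in; it is judged then, once.
Trained networks look in the newest picture that a camera, given by its name, has taken for a name from the list of things; names that differ only in an ending like _2 or _b are one class to them, and where a whole thing is asked for, a point or a joint stands for the part that bears it (a point fixed in the world has none). Each returns a list of dicts, best first, with "conf" (0 to 1); they miss things now and then, are a little off and sometimes report something else, mostly with a low value. They report only what shows in the picture. A call takes as long as a camera call. They do not tell look-alikes from the thing itself.
- arm.boxes_of(camera, name): "point" ([x, y, z] in m, in the coordinates of the camera as it stood for that picture, good to about 4 mm: the middle of the surface that is visible of it).
The state is a dict: "time": time; "joint_pos": joint angles; "joint_velocities": joint speeds; "tau": joint torques, N m; "ee_pos": TCP position; "tcp_rot": TCP orientation; "wrist_force": force on the tool from outside, world axes, zero at the start; "wrist_torque": the same for the moment, N m; "finger_gap": finger opening in m; "grasp_force": force on a finger pad.
Only numpy, scipy, OpenCV 4.12 (cv2) and the standard library are available. Lean on these libraries where they do the work, as an engineer would, in place of code of your own. Each camera call takes 0.05 s, during which the arm holds its last target. There are 200 camera calls.

## Working session

There is one attempt and no reset: what is moved stays moved. The work goes in short steps, Python scripts to look and compute and a tool call to move; the robot and the scene stay as the last step left them, time stands still between calls to the robot, and variables do not carry over. Pictures are saved under pics/ and viewed, at most 10 in all, crops included, and the job is handed in when it is done.

Besides the shell and the picture viewer there is one more tool, called after ">>>" by a JSON object that holds its "fn" and its "kwargs". move_arm: Moves the arm, as the interface text tells. Its arguments: {"type":"object","properties":{"plan":{"type":"array"},"grip":{"type":"number"},"force":{"type":"number"}},"required":["plan"]}

```bash
mkdir -p pics; cat > h.py <<'E'
import numpy as np, cv2
from rig import arm
def snap(n,f=None):
    p,d=arm.snapshot(n)
    if f: cv2.imwrite(f'pics/{f}.png',p[:,:,::-1])
    return p,d
def world(n,d):
    c=arm.camera_info(n); v,u=np.indices(d.shape)
    P=np.stack([(u-c['cx'])/c['fx']*d,(v-c['cy'])/c['fy']*d,d],-1)
    return (P-np.array(c['t']))@np.array(c['R'])
E
python3 - <<'E'
from h import *
p,d=snap('top','top'); np.savez('top.npz',p=p,d=d)
print(arm.observe()); print(arm.camera_info('top'))
for n in('yellow_head','cradle','blue_head'):
  c=arm.camera_info('top')
  for b in arm.boxes_of('top',n):
    P=np.array(b['point']); q=(P-c['t'])@np.array(c['R']); print(n,b['conf'],q.round(3),(P[:2]/P[2]*[c['fx'],c['fy']]+[c['cx'],c['cy']]).round())
E
```

```text
{'time': 0.05, 'joint_pos': array([-1.43302487e+00,  2.76584832e-01,  1.50611929e+00, -1.62646178e-05,
        1.36070378e+00, -1.21015724e-01]), 'joint_velocities': array([-0.00168395, -0.00167021, -0.00176613, -0.00180266, -0.0007597 ,
       -0.00069039]), 'tau': array([ 2.57847685e-03, -4.18078136e+01, -2.46676576e+01, -2.80387161e-05,
        5.43319329e-03,  7.58831163e-06]), 'ee_pos': array([ 0.14705509, -0.55533475,  0.23045102]), 'tcp_rot': array([-3.13978876e+00, -2.03353295e-04,  2.58790404e-01]), 'wrist_force': array([ 0.3189392 , -0.09080282, -0.10888515]), 'wrist_torque': array([-0.00339624, -0.04860563,  0.01844016]), 'grasp_force': 0.0, 'finger_gap': 0.0855153838184126}
{'fx': 425.70808998965, 'fy': 425.70808998965, 'cx': 281.40101090697357, 'cy': 209.55218717770532, 'R': array([[ 0.00831586, -0.99988734,  0.01249635],
       [-0.99091279, -0.00991767, -0.13413981],
       [ 0.13424863, -0.01126731, -0.99088362]]), 't': array([0.10683916, 0.61903419, 1.09877056])}
yellow_head 0.86 [ 0.692 -0.126  0.041] [370. 183.]
yellow_head 0.74 [0.772 0.123 0.041] [278. 154.]
yellow_head 0.65 [0.615 0.02  0.042] [316. 211.]
cradle 0.87 [0.497 0.291 0.01 ] [215. 255.]
cradle 0.7 [0.475 0.54  0.007] [122. 262.]
blue_head 0.87 [ 0.57  -0.244  0.042] [415. 229.]
```

View pics/top.png

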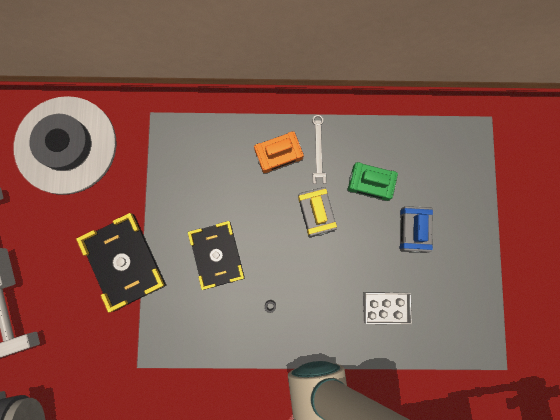

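The top view shows the yellow-banded head at (318,212). Look-alikes are orange (278,152), green (373,181) and blue (416,229). There are two cradles, a larger one at (120,262) and a smaller one at (216,255). I'll check sizes and poses next.

```bash
python3 - <<'E'
from h import *
z=np.load('top.npz'); p,d=z['p'],z['d']; W=world('top',d)
hsv=cv2.cvtColor(p,cv2.COLOR_RGB2HSV); yel=(hsv[...,0]>22)&(hsv[...,0]<33)&(hsv[...,1]>150)&(hsv[...,2]>100)
def rect(m,n):
    Q=W[m][:,:2]; r=cv2.minAreaRect((Q*1000).astype(np.float32)); b=cv2.boxPoints(r)
    e=[b[1]-b[0],b[2]-b[1]]; e=max(e,key=np.linalg.norm)
    print(n,m.sum(),np.round(r[0],1),np.round(r[1],1),'long axis deg',np.degrees(np.arctan2(e[1],e[0])).round(1)%180,'z',np.percentile(W[m][:,2],[5,50,95]).round(4))
def win(u0,u1,v0,v1):
    m=np.zeros(d.shape,bool); m[v0:v1,u0:u1]=1; return m&(d>0)
h=W[...,2]
rect(win(290,350,180,245)&(h>.07),'grip'); rect(win(290,350,180,245)&(h>.03)&(h<.06),'body')
rect(win(290,350,180,245)&(h>.02),'all')
rect(win(185,248,215,295)&yel,'small'); rect(win(70,170,205,320)&yel,'big')
rect(win(185,248,215,295)&yel&(h>.018),'small kerb')
rect(win(395,440,200,260)&(h>.07),'bluegrip')
c=np.hstack([cv2.resize(p[170:250,280:360],(400,400),interpolation=2),cv2.resize(p[210:300,170:260],(400,400),interpolation=2)])
cv2.imwrite('pics/crop.png',c[:,:,::-1])
E
```

```text
grip 295 [615.9  15.8] [69.8 28.4] long axis deg 14.9 z [0.0743 0.0787 0.0825]
body 963 [624.1 -14.2] [123.1 139.8] long axis deg 105.2 z [0.0361 0.0406 0.0446]
all 1296 [624.5 -16. ] [123.3 143.4] long axis deg 105.2 z [0.0358 0.0415 0.0807]
small 260 [497.3 288.1] [158.3 114.2] long axis deg 15.8 z [0.0221 0.0262 0.0301]
big 466 [476.6 538.9] [215.1 155.2] long axis deg 26.9 z [0.0318 0.0358 0.0392]
small kerb 254 [497.3 288.1] [158.3 114.2] long axis deg 15.8 z [0.0226 0.0262 0.0301]
bluegrip 304 [ 571.3 -253.4] [29.9 69.2] long axis deg 176.1 z [0.0742 0.0784 0.0825]
```

View pics/crop.png

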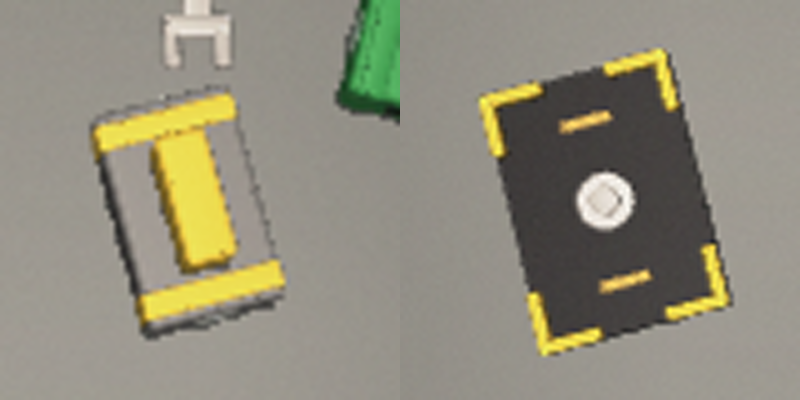

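The crop confirms the choice: grey body with yellow bands, lengthwise at 14.9°. The smaller cradle measures 158x114 mm, so it is the 160x116 one, lengthwise at 15.8° and centred at (0.497,0.288). The tool yaw of 14.8° already matches the grip.

>>> {"fn": "move_arm", "kwargs": {"plan": [[[40, -29, 0, 0, 0, 0], [80, -58, 0, 0, 0, 0], [120, -87, 0, 0, 0, 0], [160, -115, 0, 0, 0, 0], [200, -144, 0, 0, 0, 0]]], "grip": 100}}

```text
time: 0.7
ee_pos: [0.3045, -0.3639, 0.2312]
tcp_rot: [3.141, -0.0, 0.258]
wrist_force: [0.4, -0.3, -0.2]
finger_gap: 0.0852
grasp_force: 0.0
```

>>> {"fn": "move_arm", "kwargs": {"plan": [[[40, -29, 0, 0, 0, 0], [80, -58, 0, 0, 0, 0], [120, -87, 0, 0, 0, 0], [160, -115, 0, 0, 0, 0], [200, -144, 0, 0, 0, 0]]]}}

```text
time: 1.2
ee_pos: [0.4611, -0.1734, 0.2314]
tcp_rot: [3.141, -0.0, 0.259]
wrist_force: [0.9, -1.0, 0.2]
finger_gap: 0.0855
grasp_force: 0.0
```

>>> {"fn": "move_arm", "kwargs": {"plan": [[[40, -29, 0, 0, 0, 0], [80, -58, 0, 0, 0, 0], [120, -87, 0, 0, 0, 0], [160, -115, 0, 0, 0, 0], [180, -130, 0, 0, 0, 0]]]}}

```text
time: 1.7
ee_pos: [0.603, 0.0001, 0.2308]
tcp_rot: [-3.141, -0.001, 0.262]
wrist_force: [0.5, 0.1, -0.4]
finger_gap: 0.0856
grasp_force: 0.0
```

```bash
cat >> h.py <<'E'
from scipy.spatial.transform import Rotation as Ro
def wristworld(d,s):
    c=arm.camera_info('wrist'); v,u=np.indices(d.shape); H=np.array(c['hand_eye'])
    P=np.stack([(u-c['cx'])/c['fx']*d,(v-c['cy'])/c['fy']*d,d],-1)
    T=P@H[:3,:3].T+H[:3,3]
    return T, T@Ro.from_euler('xyz',s['tcp_rot']).as_matrix().T+s['ee_pos']
def rect(Q,n):
    r=cv2.minAreaRect((Q[:,:2]*1000).astype(np.float32)); b=cv2.boxPoints(r)
    e=max([b[1]-b[0],b[2]-b[1]],key=np.linalg.norm)
    print(n,len(Q),np.round(r[0],1),np.round(r[1],1),'deg',np.degrees(np.arctan2(e[1],e[0])).round(1)%180,'z',np.percentile(Q[:,2],[5,50,95]).round(4))
E
python3 - <<'E'
from h import *
s=arm.observe(); p,d=snap('wrist','w1'); T,W=wristworld(d,s)
hsv=cv2.cvtColor(p,cv2.COLOR_RGB2HSV); yel=(hsv[...,0]>20)&(hsv[...,0]<35)&(hsv[...,1]>130)
m=yel&(W[...,2]>.068)&(W[...,2]<.09)&(d>0)
m=cv2.morphologyEx(m.astype(np.uint8),cv2.MORPH_OPEN,np.ones((5,5)))>0
print(s['ee_pos'],s['tcp_rot']); rect(W[m],'grip world'); rect(T[m],'grip tool')
E
```

```text
[6.02971367e-01 5.20565190e-05 2.30771947e-01] [-3.14059394e+00 -1.14525175e-03  2.61601570e-01]
grip world 2192 [615.2  15.1] [69.5 27.7] deg 15.2 z [0.0764 0.0789 0.0801]
grip tool 2192 [ 15.5 -11.2] [27.7 69.5] deg 179.8 z [0.1507 0.1519 0.1544]
```

View pics/w1.png

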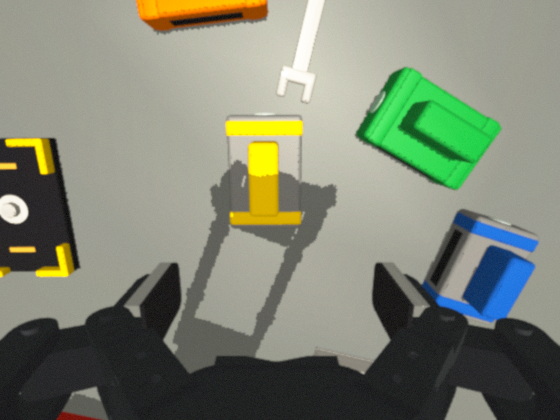

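The wrist view shows the yellow head at (264,170), aligned with the fingers, and the green one clear at (430,125). The grip is offset from the TCP by (15.5,-11) mm.

>>> {"fn": "move_arm", "kwargs": {"plan": [[[8, -6, 40, 0, 0, 0], [15.5, -11, 80, 0, 0, 0], [15.5, -11, 115, 0, 0, 0], [15.5, -11, 140, 0, 0, 0], [15.5, -11, 155, 0, 0, 0]]]}}

```text
time: 2.25
ee_pos: [0.6111, 0.0112, 0.0734]
tcp_rot: [-3.14, 0.005, 0.259]
wrist_force: [1.2, -0.2, 0.4]
finger_gap: 0.0858
grasp_force: 0.0
```

>>> {"fn": "move_arm", "kwargs": {"plan": [[[0, 0, 12, 0, 0, 0], [0, 0, 22, 0, 0, 0], [0, 0, 29, 0, 0, 0], [0, 0, 31, 0, 0, 0], [0, 0, 31, 0, 0, 0]]]}}

```text
time: 2.75
ee_pos: [0.6133, 0.0111, 0.0455]
tcp_rot: [3.141, -0.0, 0.259]
wrist_force: [0.6, -0.3, -0.1]
finger_gap: 0.0853
grasp_force: 0.0
```

>>> {"fn": "move_arm", "kwargs": {"plan": [[[0, 0, 0, 0, 0, 0], [0, 0, 0, 0, 0, 0], [0, 0, 0, 0, 0, 0], [0, 0, 0, 0, 0, 0], [0, 0, 0, 0, 0, 0]]], "grip": 0, "force": 50}}

```text
time: 3.25
ee_pos: [0.6132, 0.0119, 0.0459]
tcp_rot: [-3.141, -0.001, 0.259]
wrist_force: [-0.0, 2.4, 2.9]
finger_gap: 0.0275
grasp_force: 51.6
```

>>> {"fn": "move_arm", "kwargs": {"plan": [[[0, 0, -8, 0, 0, 0], [0, 0, -25, 0, 0, 0], [0, 0, -45, 0, 0, 0], [0, 0, -65, 0, 0, 0], [0, 0, -80, 0, 0, 0]]], "force": 70}}

```text
time: 3.75
ee_pos: [0.6125, 0.0108, 0.1256]
tcp_rot: [3.141, 0.001, 0.259]
wrist_force: [-0.1, 0.0, -5.4]
finger_gap: 0.0271
grasp_force: 69.8
```

```bash
python3 - <<'E'
from h import *
s=arm.observe(); p,d=snap('wrist','w2'); T,W=wristworld(d,s)
hsv=cv2.cvtColor(p,cv2.COLOR_RGB2HSV); yel=(hsv[...,0]>20)&(hsv[...,0]<35)&(hsv[...,1]>130)
m=yel&(T[...,2]<.03)&(d>0); rect(T[m],'head tool')
print(s['ee_pos'],s['tcp_rot'],s['wrist_force'],s['finger_gap'],s['grasp_force'])
E
```

```text
head tool 17370 [0.5 0.8] [ 77.2 112.7] deg 0.0 z [-0.0339 -0.0323  0.0056]
[0.61251761 0.0107998  0.12558751] [3.14106900e+00 1.39027631e-03 2.58944199e-01] [-0.12021454  0.00690594 -5.37099676] 0.027118357246117147 69.7522759437561
```

View pics/w2.png

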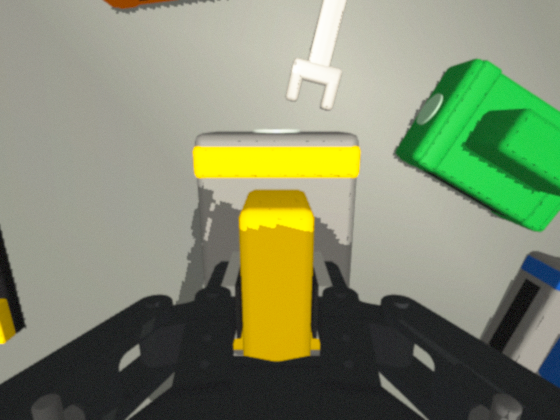

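The wrist view shows the head held level and centred, with its far band at row 160. Now over to the cradle.

>>> {"fn": "move_arm", "kwargs": {"plan": [[[-3, -18, 0, 0, 0, 0], [-7, -48, 0, 0, 0, 0], [-13, -86, 0, 0, 0, 0], [-18, -125, 0, 0, 0, 0], [-24, -164, 0, 0, 0, 0]]]}}

```text
time: 4.3
ee_pos: [0.5457, 0.1647, 0.1237]
tcp_rot: [-3.141, 0.003, 0.258]
wrist_force: [0.8, 0.5, -6.3]
finger_gap: 0.0275
grasp_force: 70.2
```

>>> {"fn": "move_arm", "kwargs": {"plan": [[[-6, -40, 0, 0, 0, 0], [-11, -78, 0, 0, 0, -0.005], [-16, -108, 0, 0, 0, -0.01], [-19, -126, 0, 0, 0, -0.016], [-19, -131, 0, 0, 0, -0.016]]]}}

```text
time: 4.8
ee_pos: [0.4932, 0.287, 0.1238]
tcp_rot: [-3.141, 0.004, 0.278]
wrist_force: [-0.4, -1.5, -5.7]
finger_gap: 0.0273
grasp_force: 70.4
```

```bash
python3 - <<'E'
from h import *
s=arm.observe(); p,d=snap('wrist','w3'); T,W=wristworld(d,s)
print(s['ee_pos'],s['tcp_rot'],s['wrist_force'])
hsv=cv2.cvtColor(p,cv2.COLOR_RGB2HSV); yel=(hsv[...,0]>20)&(hsv[...,0]<35)&(hsv[...,1]>130)
m=yel&(d>0); k=m&(W[...,2]<.035)&(W[...,2]>.015); rect(W[k],'kerb visible'); rect(T[k],'kerb tool'); rect(T[m&(T[...,2]<.03)],'head tool')
p,d=snap('top'); W=world('top',d); hsv=cv2.cvtColor(p,cv2.COLOR_RGB2HSV); yel=(hsv[...,0]>20)&(hsv[...,0]<35)&(hsv[...,1]>130)
w=cv2.imread('pics/w3.png'); t=cv2.resize(p[180:320,160:290][:,:,::-1],(390,420),interpolation=2)
cv2.imwrite('pics/c3.png',np.hstack([cv2.resize(w,(400,420)),t]))
E
```

```text
[0.49317374 0.28696431 0.12379054] [-3.14142253  0.00376598  0.27770851] [-0.41266414 -1.46426176 -5.7453541 ]
kerb visible 3947 [490.5 372.6] [197.5 258.5] deg 93.0 z [0.0169 0.0259 0.0346]
kerb tool 3947 [ 21.3 -83.1] [197.5 258.5] deg 102.9 z [0.0893 0.0977 0.1069]
head tool 17392 [3.1 0.8] [118.7  77.3] deg 0.0 z [-0.0339 -0.0323  0.0057]
```

View pics/c3.png

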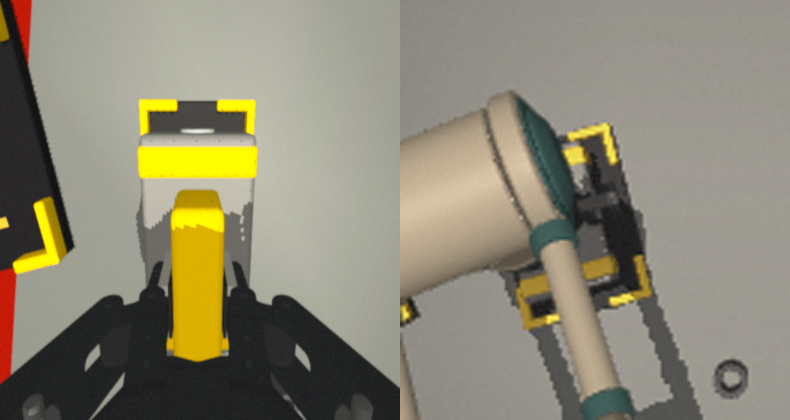

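The wrist view shows the cradle's far kerbs at (140-255,100), symmetric about the head. The big cradle is off to the left. I'll measure the exact offset from these kerbs alone.

```bash
python3 - <<'E'
from h import *
s=arm.observe(); p,d=snap('wrist'); T,W=wristworld(d,s)
hsv=cv2.cvtColor(p,cv2.COLOR_RGB2HSV); yel=(hsv[...,0]>20)&(hsv[...,0]<35)&(hsv[...,1]>130)&(d>0)
k=yel&(abs(W[...,2]-.026)<.005)&(abs(T[...,1])<.09)&(T[...,0]>.03); 
k=cv2.morphologyEx(k.astype(np.uint8),cv2.MORPH_OPEN,np.ones((3,3)))>0
rect(T[k],'kerbs'); print(np.percentile(T[k],[.5,99.5],axis=0).round(4))
h=yel&(T[...,2]<.02)&(T[...,2]>-.01); print('band',np.percentile(T[h],[.5,99.5],axis=0).round(4))
print(s['ee_pos'],s['tcp_rot'])
E
```

```text
kerbs 1713 [69.6 -1.5] [115.9  23.7] deg 90.0 z [0.097  0.0982 0.1   ]
[[ 0.0592 -0.0587  0.0963]
 [ 0.0814  0.0561  0.1025]]
band [[-0.0498 -0.0366 -0.009 ]
 [ 0.0565  0.0387  0.0071]]
[0.49491654 0.28555657 0.12422798] [3.14064498e+00 1.98355697e-03 2.76480169e-01]
```

>>> {"fn": "move_arm", "kwargs": {"plan": [[[-1, -2, 8, 0, 0, 0], [-1, -2, 22, 0, 0, 0], [-1, -2, 36, 0, 0, 0], [-1, -2, 47, 0, 0, 0], [-1, -2, 52, 0, 0, 0]]]}}

```text
time: 5.45
ee_pos: [0.4939, 0.2859, 0.0716]
tcp_rot: [3.141, 0.003, 0.274]
wrist_force: [-0.8, -1.0, -6.4]
finger_gap: 0.0272
grasp_force: 70.3
```

>>> {"fn": "move_arm", "kwargs": {"plan": [[[0, 0, 3, 0, 0, 0], [0, 0, 6, 0, 0, 0], [0, 0, 9, 0, 0, 0], [0, 0, 11, 0, 0, 0], [0, 0, 12, 0, 0, 0]]]}}

```text
time: 5.95
ee_pos: [0.4949, 0.2872, 0.0615]
tcp_rot: [3.141, -0.001, 0.275]
wrist_force: [0.2, -0.1, -4.7]
finger_gap: 0.0266
grasp_force: 70.4
```

>>> {"fn": "move_arm", "kwargs": {"plan": [[[0, 0, 0, 0, 0, 0], [0, 0, 0, 0, 0, 0], [0, 0, 0, 0, 0, 0]]]}}

```text
time: 6.25
ee_pos: [0.4947, 0.2872, 0.0616]
tcp_rot: [-3.142, -0.001, 0.275]
wrist_force: [0.1, 0.2, -4.2]
finger_gap: 0.0272
grasp_force: 70.4
```

>>> {"fn": "move_arm", "kwargs": {"plan": [[[0, 0, 1, 0, 0, 0], [0, 0, 2, 0, 0, 0], [0, 0, 3, 0, 0, 0], [0, 0, 3, 0, 0, 0], [0, 0, 3, 0, 0, 0]]]}}

```text
time: 6.75
ee_pos: [0.4945, 0.2871, 0.0583]
tcp_rot: [-3.142, -0.0, 0.275]
wrist_force: [0.0, 0.4, -4.2]
finger_gap: 0.027
grasp_force: 70.4
```

>>> {"fn": "move_arm", "kwargs": {"plan": [[[0, 0, 0.5, 0, 0, 0], [0, 0, 1, 0, 0, 0], [0, 0, 1, 0, 0, 0], [0, 0, 1, 0, 0, 0]]]}}

```text
time: 7.15
ee_pos: [0.4946, 0.2871, 0.0579]
tcp_rot: [-3.142, -0.001, 0.275]
wrist_force: [-1.9, -1.3, 3.1]
finger_gap: 0.0272
grasp_force: 71.6
```

Seated: the force changed sign at z=0.058, as expected. Releasing, then a slow retreat.

>>> {"fn": "move_arm", "kwargs": {"plan": [[[0, 0, 0, 0, 0, 0], [0, 0, 0, 0, 0, 0], [0, 0, 0, 0, 0, 0], [0, 0, 0, 0, 0, 0], [0, 0, 0, 0, 0, 0]]], "grip": 100}}

```text
time: 7.65
ee_pos: [0.4945, 0.2871, 0.0572]
tcp_rot: [3.141, 0.0, 0.275]
wrist_force: [-1.0, -0.4, 0.5]
finger_gap: 0.0858
grasp_force: 0.0
```

>>> {"fn": "move_arm", "kwargs": {"plan": [[[0, 0, -10, 0, 0, 0], [0, 0, -30, 0, 0, 0], [0, 0, -60, 0, 0, 0], [0, 0, -100, 0, 0, 0], [0, 0, -140, 0, 0, 0]]]}}

```text
time: 8.15
ee_pos: [0.4941, 0.2869, 0.1991]
tcp_rot: [3.141, 0.0, 0.275]
wrist_force: [0.7, 0.3, -0.6]
finger_gap: 0.0852
grasp_force: 0.0
```

>>> {"fn": "move_arm", "kwargs": {"plan": [[[-30, 20, -20, 0, 0, 0], [-60, 50, -20, 0, 0, 0], [-60, 90, -20, 0, 0, 0], [-60, 130, -20, 0, 0, 0], [-60, 150, -20, 0, 0, 0]]]}}

```text
time: 8.65
ee_pos: [0.4778, 0.1239, 0.2184]
tcp_rot: [3.14, -0.002, 0.273]
wrist_force: [0.5, 1.1, 0.8]
finger_gap: 0.0852
grasp_force: 0.0
```

```bash
python3 - <<'E'
from h import *
for i in range(3): p,d=snap('top')
W=world('top',d); h=W[...,2]
m=(d>0)&(abs(W[...,0]-.497)<.09)&(abs(W[...,1]-.288)<.09)
g=m&(h>.08)&(h<.12); rect(W[g],'grip')
b=m&(h>.042)&(h<.062); rect(W[b],'body')
A=np.c_[W[b][:,:2],np.ones(b.sum())]; print('tilt',np.linalg.lstsq(A,W[b][:,2],rcond=None)[0])
q=(d>0)&(abs(W[...,0]-.571)<.06)&(abs(W[...,1]+.253)<.06)&(h>.07)&(h<.09); rect(W[q],'blue')
cv2.imwrite('pics/end.png',p[:,:,::-1])
E
```

```text
grip 317 [498.5 287.2] [69.7 28.1] deg 15.7 z [0.0872 0.0908 0.0938]
body 922 [498.1 287.3] [122.2  76.8] deg 15.2 z [0.0487 0.0524 0.056 ]
tilt [-0.00050256  0.00253118  0.05191074]
blue 305 [ 571.3 -253.5] [29.6 70.7] deg 176.2 z [0.0732 0.0789 0.0822]
```

View pics/end.png

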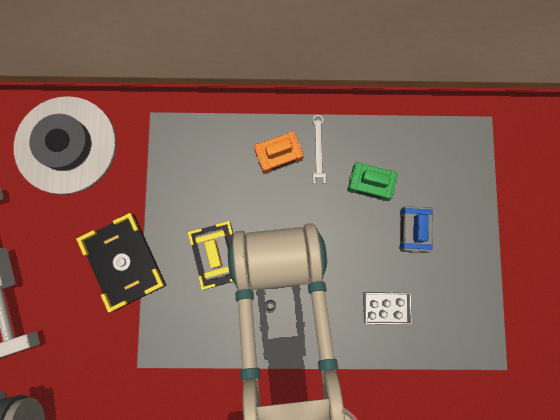

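The head sits in the cradle at (213,253), about 1.5 mm off centre and level. Its top is at 91 mm, which matches 12 + 79, and the blue head at (417,229) hasn't moved.

```bash
python3 -c "
from rig import arm
print(arm.sign_off())"
```

```text
the job is handed in; nothing more can be done
None
```

The yellow head is seated flat in the 160 x 116 mm cradle, about 1.5 mm off centre and within 1° of its long axis. Its height matches the deck, so the pin should be down. The gripper has let go, the blue head has not moved, and the job was handed in at about 9 s; the hand-in returned no verdict.

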